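# Set a pump plunger in the V-blocks and clamp it

### The job

Take the bare aluminium pump plunger from its blue cradle, lower it gently into the pair of V-blocks with its plain end towards the end stop, and, with the clamp still open, slide it along the Vs until it is snug against the stop, holding it there a moment with a light steady push. Then press the red clamp handle all the way down until it locks, so that the plunger is left clamped. Force nothing, and leave the brass plunger and the other things where they are.

Things in the scene. Friction and masses are not known exactly. Their poses are not given: they have to be found in the camera images.
- plunger: Bare aluminium pump plunger, 0.3 to 0.55 kg: plain barrel 36 mm diameter, 140 mm long, black grooves near the head end; then neck (18 mm diameter, 12 long) and head (30 mm diameter, 10 long). Origin on the axis, mid-barrel; +x to the head, plain end face at x = -70 mm. It balances at x = +5 mm. Starts in a blue cradle, axis 40 mm above the bench, barrel free between V supports 76 mm apart.
- plunger_head (a point): Centre of the flat end face of the plunger's 30 mm head, at x = +92 mm from the plunger's origin; a good place to push it along the Vs with closed fingertips.
- vblocks: Fixed steel plate (240 x 220 x 12 mm) with a pair of 90 degree V-blocks, each 26 mm long, 62 wide, top 50 mm above the bench, at x = -58 to -32 and +32 to +58 mm; open to the plate between them. Origin on the bench under the middle of the V, x along the V away from the end stop, y to the clamp. A bedded plunger has its axis at y = 0, z = 55 mm, along x, and slides with 1 to 3 N.
- stop: Fixed stop bracket, grey, 40 mm wide, 74 mm high, with a stop screw whose round steel head (22 mm) lies on the V's axis. Origin on the plate (12 mm above the bench), 106 mm to -x of the V's middle; axes as the V-blocks'. The screw is rigid but its setting is not measured: its face looks to +x, 22 to 46 mm from this origin. Snug is 8 to 14 N on it for half a second; over 18 N marks it.
- clamp: Toggle clamp on a riser by the V-blocks, fixed. Origin on the base plate below the arm's pivot, 90 mm to +y of the V's middle; axes as the V-blocks'. Riser and side plates span y = -17 to +77 mm, up to 101 mm above the bench. Open, its bar stands up to 190 mm above the bench, its sprung red pad 80 mm off the V's middle; locked, the bar lies across the V and the pad presses the plunger down.
- clamp_pivot (a point): Pivot of the clamp's handle, 81 mm above the bench, 146 mm to +y of the V's middle. The handle points from here to +y of the V-blocks: a lever 110 mm long whose red grip, 24 mm wide and 16 thick (8 either side of the line through the pivot), lies 40 to 110 mm from the pivot.
- clamp_handle (a joint): Handle angle, rad: at 0 (open) the handle rises 1.05 rad above level, at 1.05 it is level and locked on a rigid stop. Starts at 0 to 0.04 and stays where left. Press it down from above about 80 mm out from the pivot: 2 to 5 N, up to about 10 N as the pad squeezes the plunger (from 0.85 on), easing past dead centre at 1.0, then solid. Over 50 N strains it.
- plunger_brass: The brass plunger, same shape and size, in the other cradle. To be left alone.
- can_red: Red spray can, 65 mm diameter, 182 mm tall, standing beyond the work. To be left alone.
- can_yellow: Yellow spray can with black cap, 65 mm diameter, 182 mm tall. To be left alone.
- wash_bottle: Clear bottle with blue cap, 64 mm diameter, 170 mm tall. To be left alone.
- seal_a: Black seal ring, 44 mm diameter, 8 mm high, flat on the bench. To be left alone.
- seal_b: Green seal ring, 44 mm diameter, 8 mm high, flat on the bench. To be left alone.
- brush: Hand brush lying on the bench. To be left alone.
- wrench: Steel wrench lying on the bench. To be left alone.
There are look-alikes about, which are no part of the job. There is more than one size of the plunger; the job needs the smaller.

How it is judged:
By the outcome, as a careful person would: the job done as asked, in the order asked, and still so for the second after the job is handed in, with the robot touching nothing.
It also fails if it takes over 64 s, if anything falls off the work surface, if the arm or the gripper's body presses on something with over 40 N, if the wrist force passes 120 N, or if a joint passes its speed limit or range.

### The arm

A 6-joint arm with a two-finger parallel gripper is mounted at the origin on the work surface. World frame = base frame: x ahead of the robot, y to its left, z up, the work surface at z = 0. Lengths are in mm, angles in rad, forces in N, time in s.
With the tool pointing down it reaches from about 275 to 750 mm from the base axis. Payload 10.2 kg.
Tool frame: the origin (TCP) lies between the finger pads; the fingertips stand 17 mm ahead of it and the grasp point (between the pads) lies 2 mm behind it; z points along the fingers, y is the line along which they close (so a half turn about z gives the same grasp; the last joint's range is limited). The gripper opens to 85 mm and grips with 20 to 120 N. Pads are 22 mm wide; open, the fingers measure 114 mm over their backs; the gripper's body (76 mm by 85 mm) begins 54 mm behind the grasp point. The pads swing forward as they close: fully open they stand 13 mm farther back than shut.
Start: joints at [-1.484, 0.313, 1.498, -0, 1.331, -0.223], TCP at [160.043, -500.018, 248.294] pointing down, gripper open.
Joint ranges: [-2.94, 2.94], [-0.97, 2.17], [0.19, 2.56], [-1.23, 4.37], [0.02, 3.11], [-2.88, 2.88]. Speed limits (rad/s): [2.39, 2.39, 3.01, 3.14, 3.14, 3.14].

### API

Orientations are given as a unit quaternion [w, x, y, z].
In Python, from rig import * gives the robot as it stands.
- The arm moves only by the tool step_arm, never from a script. Its argument "commands" is text: rows parted by semicolons, each of 7 numbers parted by spaces: the opening, from 0 (shut) to 1 (fully open), then the shift along the tool's x, y, z in cm, then the turn, a rotation vector about the tool's x, y, z in rad. In form: hand x y z rx ry rz; .... A call has 1 to 20 rows; each row is the pose to reach, as a shift and turn from the pose commanded when the call began, along the tool's axes at that moment; what a row does not reach only later rows make up. A row lasts 1/12 s, in which the tool goes at most 41.7 mm and 7.16 degrees, less where a joint would pass 70% of its speed; a pose out of reach is approached as far as the arm can. A call with a gripper value outside its range is refused whole. The fingers move at their own pace and stop on an object; "newtons" is the grip in N (left out, the last holds). Time passes only in rows, so rows that repeat a pose let the fingers close. It gives the time, the measured TCP pose, the force, the opening and the grip force at its end, in the units of the state.
- sense(): the state, without advancing time (a new reading comes with each control period).
- capture(name): name is "scene" or "top"; returns the picture (480x640x3 uint8, red, green, blue); there is no depth.
- camera_model(name): a dict with "mtx" (3x3 intrinsics, pixels), "eye" and "rotation" of the camera in the world. Camera axes: x right, y down, z forward; pixel columns grow to the right and rows downward; lengths in mm; the calibration is good to about 2 mm. A picture is of the moment at which its call begins. camera_model takes no time and is no camera call.
- finish_job(): hands the job in; it is judged then, once.
Trained networks look in the newest picture that a camera, given by its name, has taken for a name from the list of things; names that differ only in an ending like _2 or _b are one class to them, and where a whole thing is asked for, a point or a joint stands for the part that bears it (a point fixed in the world has none). Each returns a list of dicts, best first, with "score" (0 to 1); they miss things now and then, are a little off and sometimes report something else, mostly with a low value. They report only what shows in the picture. A call takes as long as a camera call. They do not tell look-alikes from the thing itself.
- search_frame(camera, label): "rect" ([centre column, centre row, width, height] in pixels, round what is visible of it).
- trace(camera, label): "mask" (480x640 bool, what is visible of it) and "rect" ([centre column, centre row, width, height] in pixels, round what is visible of it).
- spot_point(camera, label): "xy" ([column, row] in pixels: a listed point, or the origin of a listed thing).
The state is a dict: "time_s": time; "joints": joint angles; "dq": joint speeds; "tau": joint torques, N m; "eef_pos": TCP position; "ee_rot": TCP orientation; "force": force on the tool from outside, world axes, zero at the start; "wrist_torque": the same for the moment, N m; "grip_width": opening from 0.0 (shut) to 1.0 (fully open); "grip_force": force on a finger pad.
Only numpy, scipy, OpenCV 4.12 (cv2) and the standard library are available. Lean on these libraries where they do the work, as an engineer would, in place of code of your own. Each camera call takes 0.05 s, during which the arm holds its last target. There are 200 camera calls.

## Working session

There is one attempt and no reset: what is moved stays moved. The work goes in short steps, Python scripts to look and compute and a tool call to move; the robot and the scene stay as the last step left them, time stands still between calls to the robot, and variables do not carry over. Pictures are saved under pics/ and viewed, at most 10 in all, crops included, and the job is handed in when it is done.

Besides the shell and the picture viewer there is one more tool, called by a JSON object that holds its "op" and its "data". step_arm: Moves the arm, as the interface text tells. Its arguments: {"type":"object","properties":{"commands":{"type":"string"},"newtons":{"type":"number"}},"required":["commands"]}

```bash
mkdir -p pics; ls; cat > h.py <<'E'
from rig import *
import numpy as np, cv2
def ray(cam,uv):
    m=camera_model(cam); K=np.array(m["mtx"]); R=np.array(m["rotation"]); e=np.array(m["eye"])
    d=R@np.linalg.inv(K)@np.array([uv[0],uv[1],1.0]); return e,d
def atz(cam,uv,z):
    e,d=ray(cam,uv); return e+d*(z-e[2])/d[2]
def proj(cam,P):
    m=camera_model(cam); K=np.array(m["mtx"]); R=np.array(m["rotation"]); e=np.array(m["eye"])
    p=K@(R.T@(np.array(P,float)-e)); return p[:2]/p[2]
def save(cam,name):
    im=capture(cam); cv2.imwrite(f"pics/{name}.png",im[:,:,::-1]); return im
E
python3 - <<'E'
from h import *
save("scene","s0");save("top","t0")
for c in("scene","top"):
    m=camera_model(c);print(c,np.round(m["eye"]),np.round(m["rotation"],3).tolist(),np.round(m["mtx"],1).tolist())
    for l in("plunger","vblocks","stop","clamp","plunger_brass"):
        print(c,l,[(round(r["score"],2),np.round(r["xy"]).tolist()) for r in spot_point(c,l)][:4])
    for l in("plunger_head","clamp_pivot"):
        print(c,l,[(round(r["score"],2),np.round(r["xy"]).tolist()) for r in spot_point(c,l)][:4])
s=sense();print(s)
E
```

```text
pics
scene [1509.  215.  909.] [-0.262, 0.577, 0.698, -0.335] [[610.9, 0.0, 331.7], [0.0, 610.9, 230.3], [0.0, 0.0, 1.0]]
scene plunger [(0.84, [260.0, 233.0]), (0.66, [249.0, 178.0])]
scene vblocks [(0.98, [358.0, 263.0])]
scene stop [(0.84, [354.0, 224.0])]
scene clamp [(0.65, [400.0, 251.0])]
scene plunger_brass [(0.84, [189.0, 243.0]), (0.53, [256.0, 265.0])]
scene plunger_head [(0.68, [427.0, 229.0]), (0.67, [257.0, 263.0]), (0.63, [216.0, 203.0])]
scene clamp_pivot [(0.57, [428.0, 227.0])]
top [ 321.  -25. 1347.] [0.056, -0.704, 0.707, -0.044] [[593.6, 0.0, 318.4], [0.0, 593.6, 224.9], [0.0, 0.0, 1.0]]
top plunger [(0.79, [434.0, 322.0]), (0.69, [390.0, 215.0]), (0.62, [341.0, 137.0])]
top vblocks [(0.66, [291.0, 222.0])]
top stop [(0.8, [300.0, 269.0]), (0.17, [227.0, 232.0])]
top clamp [(0.67, [252.0, 231.0]), (0.3, [381.0, 173.0])]
top plunger_brass [(0.9, [452.0, 193.0])]
top plunger_head [(0.98, [383.0, 174.0]), (0.58, [453.0, 270.0])]
top clamp_pivot [(0.69, [226.0, 231.0])]
{'time_s': 0.8, 'joints': array([-1.48441844e+00,  3.12888058e-01,  1.49768758e+00, -2.51021848e-05,
        1.33100421e+00, -2.23416069e-01]), 'dq': array([-9.63981870e-04,  9.00856676e-04, -7.94320546e-04,  4.60570037e-05,
        1.16227588e-03, -8.82335594e-04]), 'tau': array([ 9.35628577e-05, -4.12142801e+01, -2.59893626e+01, -1.99845267e-04,
        4.56145299e-04,  5.31975573e-06]), 'eef_pos': array([ 160.02814447, -500.02402602,  248.30496981]), 'ee_rot': array([ 5.55445297e-06,  9.88026970e-01,  1.54281257e-01, -1.26018505e-05]), 'force': array([ 0.19662405, -0.06649433,  0.02413692]), 'wrist_torque': array([-0.01293522, -0.01605633,  0.00620647]), 'grip_force': 0.0, 'grip_width': 0.9984851878156558}
```

View pics/s0.png

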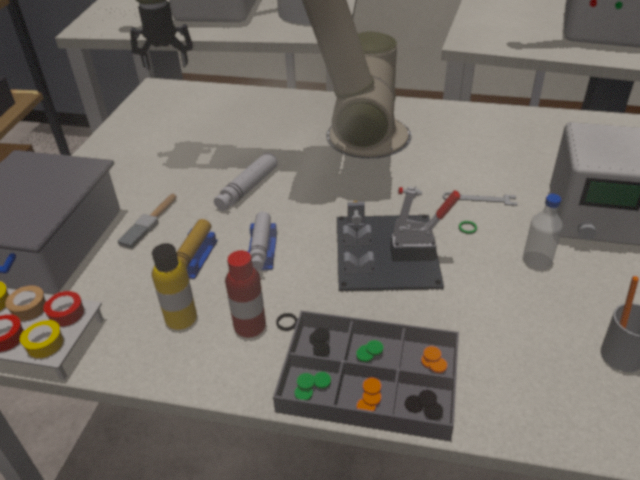

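View pics/t0.png

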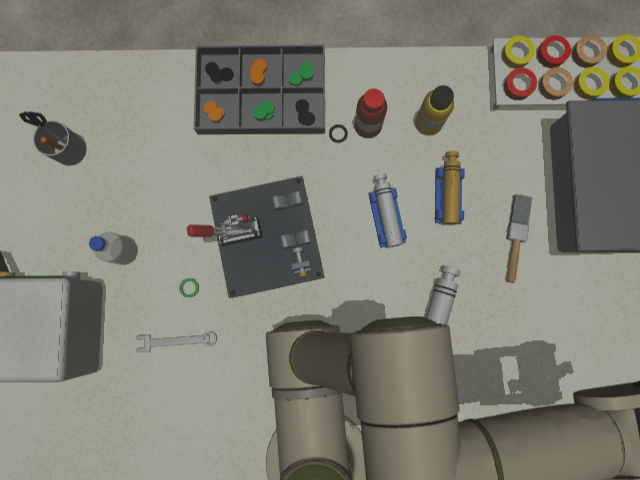

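The scene picture shows the aluminium plunger in its blue cradle at about (260,235), left of the V-block plate (388,250). In the top view its head is at (380,177) and its plain end at (394,245). The larger look-alike lies loose at (440,295). The stop is at (302,262), the V-blocks at (295,240) and (287,200), and the handle grip at (200,231).

```bash
sed -i 's/R=np.array(m\["rotation"\])/R=Rot(m["rotation"])/; s/^import numpy.*/&\nfrom scipy.spatial.transform import Rotation as Ro\ndef Rot(q): return Ro.from_quat(np.array(q)[[1,2,3,0]]).as_matrix()/' h.py
python3 - <<'E'
from h import *
im=cv2.imread("pics/t0.png")
a=cv2.resize(im[165:310,180:420],None,fx=3.33,fy=3.33,interpolation=cv2.INTER_CUBIC)
cv2.imwrite("pics/tc.png",a);print(a.shape)
s=cv2.imread("pics/s0.png")
b=cv2.resize(s[170:300,220:480],None,fx=3,fy=3,interpolation=cv2.INTER_CUBIC)
cv2.imwrite("pics/sc.png",b)
T=lambda u,v,z:np.round(atz("top",(u,v),z)).tolist()
S=lambda u,v,z:np.round(atz("scene",(u,v),z)).tolist()
print("plunger o",T(390,215,40),S(260,233,40),"head",T(383,174,40),S(257,263,40))
print("vb",T(291,222,0),S(358,263,0),"stop",T(300,269,12),S(354,224,12),"clamp",T(252,231,12),S(400,251,12),"piv",T(226,231,81),S(428,227,81))
for c in ("top","scene"):
  for l in("plunger","vblocks"):
    for r in trace(c,l)[:3]:
        m=r["mask"].astype(np.uint8);cs,_=cv2.findContours(m,0,1)
        k=max(cs,key=cv2.contourArea);rr=cv2.minAreaRect(k);print(c,l,round(r["score"],2),np.round(cv2.boxPoints(rr),1).tolist())
E
```

```text
(483, 799, 3)
plunger o [529.0, -162.0, 40.0] [521.0, -165.0, 40.0] head [622.0, -148.0, 40.0] [617.0, -143.0, 40.0]
vb [520.0, 61.0, 0.0] [537.0, 59.0, 0.0] stop [412.0, 40.0, 12.0] [420.0, 30.0, 12.0] clamp [498.0, 149.0, 12.0] [496.0, 146.0, 12.0] piv [489.0, 196.0, 81.0] [487.0, 201.0, 81.0]
top plunger 0.65 [[372.5, 176.39999389648438], [387.20001220703125, 173.1999969482422], [402.3999938964844, 242.8000030517578], [387.6000061035156, 246.0]]
top plunger 0.58 [[424.20001220703125, 318.6000061035156], [440.1000061035156, 263.20001220703125], [462.70001220703125, 269.6000061035156], [446.79998779296875, 325.1000061035156]]
top vblocks 0.85 [[206.5, 194.39999389648438], [303.5, 174.60000610351562], [324.70001220703125, 278.8999938964844], [227.6999969482422, 298.70001220703125]]
top vblocks 0.48 [[85.5999984741211, 255.60000610351562], [92.69999694824219, 227.1999969482422], [140.89999389648438, 239.1999969482422], [133.8000030517578, 267.70001220703125]]
scene plunger 0.9 [[247.6999969482422, 269.1000061035156], [253.8000030517578, 210.6999969482422], [270.8999938964844, 212.5], [264.70001220703125, 270.8999938964844]]
scene plunger 0.7 [[209.0, 199.39999389648438], [266.79998779296875, 147.6999969482422], [280.70001220703125, 163.1999969482422], [222.89999389648438, 214.89999389648438]]
scene vblocks 0.56 [[335.6000061035156, 215.8000030517578], [441.8999938964844, 214.1999969482422], [443.1000061035156, 289.79998779296875], [336.79998779296875, 291.3999938964844]]
```

View pics/tc.png

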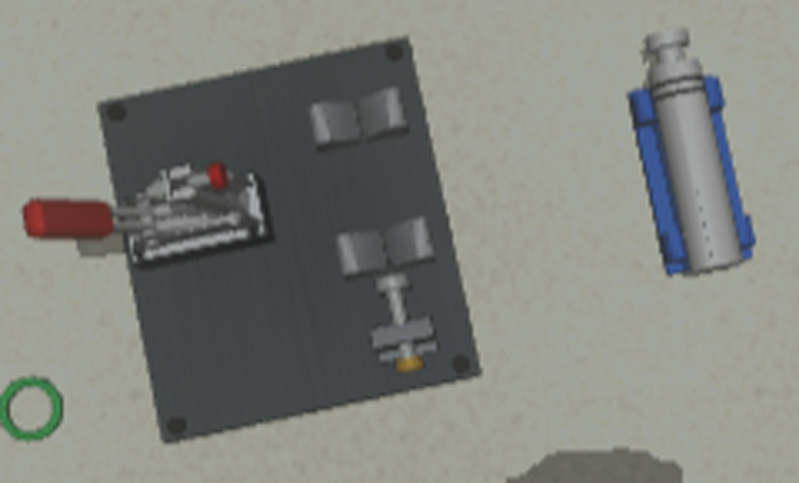

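View pics/sc.png

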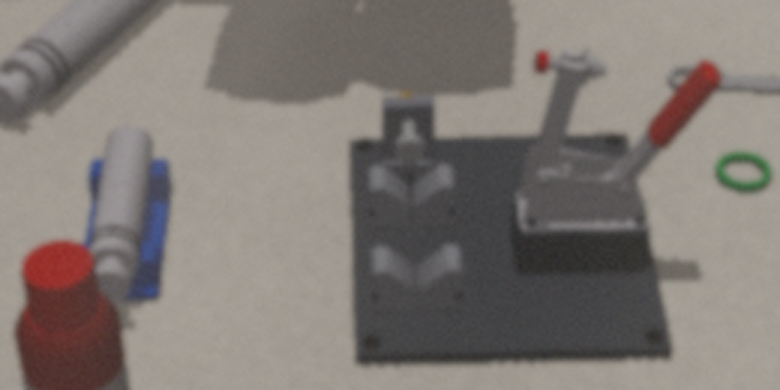

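The crops show the plate, both Vs, the screw head at crop (393,283) in the top view, and the plunger lying in its cradle with its head away from the robot. Next I fit the fixture pose from these picked corners.

```bash
cat > fit.py <<'E'
from h import *
from scipy.optimize import least_squares
t=lambda u,v:(180+u/3.33,165+v/3.33)
s=lambda u,v:(220+u/3,170+v/3)
# V-blocks frame: local xyz, cam, pixel
P=[((58,31,50),"top",t(312,103)),((58,-31,50),"top",t(398,88)),((32,-31,50),"top",t(407,130)),((32,31,50),"top",t(321,149)),
((-32,31,50),"top",t(337,236)),((-32,-31,50),"top",t(425,218)),((-58,-31,50),"top",t(433,260)),((-58,31,50),"top",t(345,278)),
((58,31,50),"scene",s(461,248)),((58,-31,50),"scene",s(373,248)),((58,0,29.5),"scene",s(417,288)),((-32,0,29.5),"scene",s(412,206)),((-32,31,50),"scene",s(453,168)),((-32,-31,50),"scene",s(371,168)),
((0,146,81),"top",(226,231)),((0,146,81),"scene",(428,227))]
def tf(p,L): 
    c,q=np.cos(p[2]),np.sin(p[2]); L=np.array(L,float); return np.array([p[0]+c*L[0]-q*L[1],p[1]+q*L[0]+c*L[1],L[2]])
for sel in(("top",),("scene",),("top","scene")):
    Q=[x for x in P[:14] if x[1] in sel]
    f=lambda p:np.concatenate([proj(c,tf(p,L))-np.array(u) for L,c,u in Q])
    r=least_squares(f,[515,60,0.2],x_scale=[1,1,.01],loss="soft_l1");print(sel,np.round(r.x,3),"res",np.round(np.abs(r.fun).mean(),2))
V=r.x
# plate corners
for u in((98,103),(408,38),(480,374),(164,441)):
    w=atz("top",t(*u),12);c,q=np.cos(V[2]),np.sin(V[2]);d=w[:2]-V[:2];print("plate local",np.round([c*d[0]+q*d[1],-q*d[0]+c*d[1]],1))
w=atz("top",t(393,276),66);d=w[:2]-V[:2];print("screw face local",np.round([c*d[0]+q*d[1],-q*d[0]+c*d[1]],1))
# plunger
G=[((92,0,40),"top",t(667,33)),((-70,0,40),"top",t(713,270)),((-70,18,40),"top",t(685,272)),((-70,-18,40),"top",t(742,265)),((70,-18,40),"top",t(703,88)),((70,18,40),"top",t(650,95)),
((70,18,40),"scene",s(131,249)),((70,-18,40),"scene",s(90,243)),((-70,18,40),"scene",s(152,136)),((-70,-18,40),"scene",s(108,132))]
for sel in(("top",),("scene",),("top","scene")):
    Q=[x for x in G if x[1] in sel]
    f=lambda p:np.concatenate([proj(c,tf(p,L))-np.array(u) for L,c,u in Q])
    r=least_squares(f,[525,-163,0.2],x_scale=[1,1,.01],loss="soft_l1");print("pl",sel,np.round(r.x,3),"res",np.round(np.abs(r.fun).mean(),2))
print("from mask",[np.round(atz("top",u,40),1).tolist() for u in((379.9,174.8),(395,244.4))])
E
python3 fit.py
```

```text
('top',) [5.17902e+02 5.63450e+01 1.96000e-01] res 0.72
('scene',) [5.04505e+02 5.28920e+01 2.03000e-01] res 1.15
('top', 'scene') [5.17178e+02 5.56150e+01 1.98000e-01] res 1.21
plate local [ 99.5 176.4]
plate local [101. -42.]
plate local [-135.8  -44.3]
plate local [-137.3  173. ]
screw face local [-65.   -1.3]
pl ('top',) [ 5.27933e+02 -1.58452e+02  1.65000e-01] res 1.66
pl ('scene',) [ 5.19562e+02 -1.65378e+02  1.80000e-01] res 1.25
pl ('top', 'scene') [ 5.26545e+02 -1.59791e+02  1.75000e-01] res 1.9
from mask [[620.7, -141.0, 40.0], [463.2, -171.6, 40.0]]
```

```bash
cat > pl.py <<'E'
from h import *
from scipy.optimize import minimize
a=np.linspace(0,2*np.pi,40)
S=np.vstack([np.c_[np.full(40,x),r*np.cos(a),r*np.sin(a)] for x,r in((-70,18),(70,18),(70,9),(82,9),(82,15),(92,15))])
def sil(cam,p,z=40):
    c,q=np.cos(p[2]),np.sin(p[2]); m=np.zeros((480*4,640*4),np.uint8)
    W=np.c_[p[0]+c*S[:,0]-q*S[:,1],p[1]+q*S[:,0]+c*S[:,1],z+S[:,2]]
    U=np.array([proj(cam,w) for w in W])
    for i in(0,80,160): cv2.fillConvexPoly(m,cv2.convexHull(((U[i:i+80]+.5)*4).astype(np.float32)).astype(np.int32),1)
    return m
E
python3 - <<'E'
from pl import *
M={}
for c in("top","scene"):
    capture(c)
    rs=trace(c,"plunger"); near=(388,212) if c=="top" else (259,240)
    M[c]=min(rs,key=lambda r:np.hypot(*(np.array(r["rect"][:2])-near)))["mask"]
np.savez("m.npz",**M)
def iou(c,p):
    A=sil(c,p); B=cv2.resize(M[c].astype(np.uint8),None,fx=4,fy=4,interpolation=0)
    if c=="scene": A=A[:,:].copy();A[245*4:]=0;B=B.copy();B[245*4:]=0
    return (A&B).sum()/(A|B).sum()
for sel in(("top",),("scene",),("top","scene")):
    f=lambda p:-sum(iou(c,[p[0],p[1],p[2]/100]) for c in sel)
    r=minimize(f,[529,-159,18],method="Nelder-Mead",options=dict(initial_simplex=[[522,-165,16],[535,-160,18],[528,-155,22],[530,-158,15]],maxiter=80));print(sel,np.round(r.x,2),round(r.fun,3))
E
```

```text
Traceback (most recent call last):
  File "pl.py", line 8, in sil
    U=np.array([proj(cam,w) for w in W])
                ~~~~^^^^^^^
  File "h.py", line 11, in proj
    m=camera_model(cam); K=np.array(m["mtx"]); R=Rot(m["rotation"]); e=np.array(m["eye"])
ValueError: time passes only in moves, steps and waits
```

```bash
sed -i 's/^import numpy.*/&\nfrom functools import lru_cache\nimport rig\ncamera_model=lru_cache(rig.camera_model)/' h.py
python3 - <<'E'
from pl import *
M=np.load("m.npz");M={c:M[c] for c in M}
def iou(c,p):
    A=sil(c,p); B=cv2.resize(M[c].astype(np.uint8),None,fx=4,fy=4,interpolation=0)
    if c=="scene": A=A.copy();A[245*4:]=0;B=B.copy();B[245*4:]=0
    return (A&B).sum()/(A|B).sum()
for sel in(("top",),("scene",),("top","scene")):
    f=lambda p:-sum(iou(c,[p[0],p[1],p[2]/100]) for c in sel)
    r=minimize(f,[529,-159,18],method="Nelder-Mead",options=dict(initial_simplex=[[522,-165,16],[535,-160,18],[528,-155,22],[530,-158,15]],maxiter=80));print(sel,np.round(r.x,2),round(r.fun,3))
print(sense()["time_s"])
E
```

```text
('top',) [ 531.25 -158.25   19.4 ] -0.932
('scene',) [ 537.9  -161.26   21.27] -0.922
('top', 'scene') [ 533.12 -159.45   21.44] -1.743
1.2
```

```bash
cat >> h.py <<'E'
V=np.array([517.5,56,0.198])
def loc(x,y,p=None):
    p=V if p is None else p; c,q=np.cos(p[2]),np.sin(p[2]); return p[0]+c*x-q*y,p[1]+q*x+c*y
def st():
    s=sense(); R=Rot(s["ee_rot"]); return s,R
def go(x,y,z,yaw):
    s,R=st(); d=R.T@(np.array([x,y,z])-s["eef_pos"])/10
    T=np.array([[np.cos(yaw),np.sin(yaw),0],[np.sin(yaw),-np.cos(yaw),0],[0,0,-1]])
    print("shift cm",np.round(d,2),"turn",np.round(Ro.from_matrix(R.T@T).as_rotvec(),3))
E
python3 -c "
from h import *
go(531,-159,130,.2);go(531,-159,36,.2);print(loc(14,0))"
```

```text
shift cm [ 45.73 -21.17  11.83] turn [-0.    0.    0.11]
shift cm [ 45.73 -21.17  21.23] turn [-0.    0.    0.11]
(np.float64(531.2264673854761), np.float64(58.753923222506465))
```

{"op": "step_arm", "data": {"commands": "1 45.7 -21.2 6 0 0 0.11;1 45.7 -21.2 6 0 0 0.11;1 45.7 -21.2 6 0 0 0.11;1 45.7 -21.2 6 0 0 0.11;1 45.7 -21.2 6 0 0 0.11;1 45.7 -21.2 6 0 0 0.11;1 45.7 -21.2 6 0 0 0.11;1 45.7 -21.2 6 0 0 0.11;1 45.7 -21.2 6 0 0 0.11;1 45.7 -21.2 6 0 0 0.11;1 45.7 -21.2 6 0 0 0.11;1 45.7 -21.2 8 0 0 0.11;1 45.7 -21.2 10 0 0 0.11;1 45.7 -21.2 11.8 0 0 0.11;1 45.7 -21.2 11.8 0 0 0.11;1 45.7 -21.2 11.8 0 0 0.11;1 45.7 -21.2 11.8 0 0 0.11;1 45.7 -21.2 11.8 0 0 0.11", "newtons": 25}}

```text
time_s: 2.7
eef_pos: [531.0, -159.6, 131.9]
ee_rot: [0.001, 0.995, 0.099, 0.001]
force: [0.3, -0.1, 0.2]
grip_width: 0.999
grip_force: 0.0
```

```bash
python3 -c "
from h import *
go(531,-159,36,.2);s=sense();print(s['eef_pos'],s['joints'],s['time_s'])
a=save('top','t1');b=save('scene','s1')
m=np.hstack([cv2.resize(a[130:330,300:480],None,fx=2.2,fy=2.2),cv2.resize(b[130:330,180:360],None,fx=2.2,fy=2.2)])
cv2.imwrite('pics/c1.png',m[:,:,::-1])"
```

```text
shift cm [-0.01 -0.07  9.59] turn [ 0.002 -0.002 -0.001]
[ 531.00713573 -159.59951765  131.87004702] [-5.03293226e-01  4.91039582e-01  1.55982157e+00  1.25106944e-05
  1.08812348e+00  8.68628248e-01] 2.7
```

View pics/c1.png

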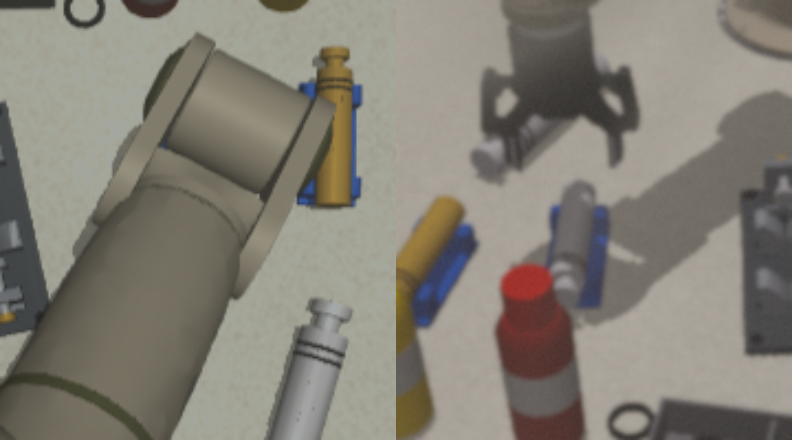

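The crop shows the open gripper (fingertips near crop (490,145) and (615,160)) above the plunger at crop (575,230), with nothing touched. I check this against the projection.

```bash
python3 -c "
from h import *
for z in(115,128,132):
  o=(531,-159.6); c,q=np.cos(.2),np.sin(.2)
  print(z,[np.round(( (proj('scene',(o[0]-q*k,o[1]+c*k,z))-[180,130])*2.2+[396,0]),0).tolist() for k in(-50,0,50)])
print([np.round((proj('scene',(531+c*k,-159+q*k,58))-[180,130])*2.2+[396,0]).tolist() for k in(-70,0,70)])
"
```

```text
115 [[516.0, 175.0], [567.0, 174.0], [619.0, 173.0]]
128 [[514.0, 164.0], [566.0, 164.0], [618.0, 163.0]]
132 [[514.0, 161.0], [565.0, 160.0], [617.0, 159.0]]
[[579.0, 176.0], [573.0, 220.0], [567.0, 266.0]]
```

{"op": "step_arm", "data": {"commands": "1 0 -0.07 2 0 0 0;1 0 -0.07 4 0 0 0;1 0 -0.07 5.5 0 0 0;1 0 -0.07 7 0 0 0;1 0 -0.07 7.8 0 0 0;1 0 -0.07 8.4 0 0 0;1 0 -0.07 9 0 0 0;1 0 -0.07 9.4 0 0 0;1 0 -0.07 9.4 0 0 0;1 0 -0.07 9.4 0 0 0"}}

```text
time_s: 3.63
eef_pos: [530.7, -158.2, 36.6]
ee_rot: [0.0, 0.995, 0.1, 0.0]
force: [-0.1, -0.6, 0.1]
grip_width: 1.0
grip_force: 0.0
```

{"op": "step_arm", "data": {"commands": "0.7 0 0 0 0 0 0;0.65 0 0 0 0 0 0;0.6 0 0 0 0 0 0;0.55 0 0 0 0 0 0;0.52 0 0 0 0 0 0;0.5 0 0 0 0 0 0;0.48 0 0 0 0 0 0;0.46 0 0 0 0 0 0", "newtons": 25}}

```text
time_s: 4.3
eef_pos: [530.8, -159.1, 36.7]
ee_rot: [0.001, 0.995, 0.1, 0.0]
force: [-1.5, -3.9, 0.2]
grip_width: 0.461
grip_force: 2.5
```

{"op": "step_arm", "data": {"commands": "0.44 0 0 0 0 0 0;0.43 0 0 0 0 0 0;0.42 0 0 0 0 0 0;0.41 0 0 0 0 0 0;0.4 0 0 0 0 0 0;0.4 0 0 0 0 0 0", "newtons": 25}}

```text
time_s: 4.8
eef_pos: [531.2, -160.6, 37.3]
ee_rot: [0.002, 0.995, 0.1, 0.001]
force: [-2.6, -12.7, 3.2]
grip_width: 0.411
grip_force: 24.5
```

{"op": "step_arm", "data": {"commands": "0.38 0 0.12 0 0 0 0;0.38 0 0.25 0 0 0 0;0.38 0 0.25 0 0 0 0;0.38 0 0.25 0 0 0 0", "newtons": 30}}

```text
time_s: 5.13
eef_pos: [531.3, -160.8, 37.2]
ee_rot: [0.0, 0.995, 0.1, 0.0]
force: [-2.4, 0.2, 8.2]
grip_width: 0.411
grip_force: 29.8
```

{"op": "step_arm", "data": {"commands": "0.38 0 0 -0.3 0 0 0;0.38 0 0 -0.8 0 0 0;0.38 0 0 -1.5 0 0 0;0.38 0 0 -3 0 0 0;0.38 0 0 -5 0 0 0;0.38 0 0 -7.5 0 0 0;0.38 0 0 -10 0 0 0;0.38 0 0 -11 0 0 0;0.38 0 0 -11 0 0 0", "newtons": 45}}

```text
time_s: 5.88
eef_pos: [531.9, -160.9, 148.6]
ee_rot: [0.001, 0.995, 0.1, 0.002]
force: [0.1, -0.5, -2.6]
grip_width: 0.407
grip_force: 45.4
```

```bash
python3 -c "
from h import *
s=sense();print(s['eef_pos'],s['force'],s['wrist_torque'],s['grip_width'])
save('scene','s2')
r=min(trace('scene','plunger'),key=lambda r:np.hypot(*(np.array(r['rect'][:2])-(259,200))));print(r['score'],r['rect'])
np.save('m2.npy',r['mask'])
go(*loc(14,0),150,.198);go(*loc(14,0),80,.198)
"
```

```text
[ 531.86217254 -160.89800605  148.59607762] [ 0.05738853 -0.4983495  -2.64546987] [-0.06674975  0.05732305 -0.01616832] 0.4074432346308944
0.85 [251.8, 202.4, 20.8, 54.3]
shift cm [  4.41 -21.45  -0.45] turn [-0.001  0.001  0.002]
shift cm [  4.42 -21.45   6.55] turn [-0.001  0.001  0.002]
```

{"op": "step_arm", "data": {"commands": "0.38 0.8 -4 0 0 0 0;0.38 1.6 -8 0 0 0 0;0.38 2.5 -12 0 0 0 0;0.38 3.3 -16 0 0 0 0;0.38 4 -19.5 0 0 0 0;0.38 4.4 -21 0 0 0 0;0.38 4.4 -21.45 1 0 0 0;0.38 4.4 -21.45 2.5 0 0 0;0.38 4.4 -21.45 4 0 0 0;0.38 4.4 -21.45 4 0 0 0;0.38 4.4 -21.45 4 0 0 0"}}

```text
time_s: 6.9
eef_pos: [530.7, 57.8, 104.7]
ee_rot: [-0.0, 0.995, 0.099, -0.002]
force: [-0.4, -0.4, -3.1]
grip_width: 0.408
grip_force: 45.8
```

```bash
python3 -c "
from h import *
s=sense();print(s['eef_pos'],s['force'],s['wrist_torque'],s['grip_width'])
a=save('scene','s3');b=save('top','t3')
m=np.hstack([cv2.resize(a[150:300,310:470],None,fx=2.5,fy=2.5),cv2.resize(b[150:300,200:360],None,fx=2.5,fy=2.5)])
cv2.imwrite('pics/c3.png',m[:,:,::-1])
for l in('plunger','stop'):
  print(l,[(round(r['score'],2),np.round(r['rect']).tolist()) for r in search_frame('scene',l)])
go(*loc(14,0),54,.198)
"
```

```text
[530.74791657  57.80682869 104.68294585] [-0.36296304 -0.40314471 -3.10620066] [-0.02133533  0.02411028  0.00109528] 0.40755275711288447
plunger [(0.88, [357.0, 231.0, 18.0, 55.0]), (0.68, [245.0, 183.0, 64.0, 60.0])]
stop [(0.15, [244.0, 293.0, 43.0, 88.0])]
shift cm [-0.06 -0.09  5.29] turn [ 0.    -0.001  0.001]
```

View pics/c3.png

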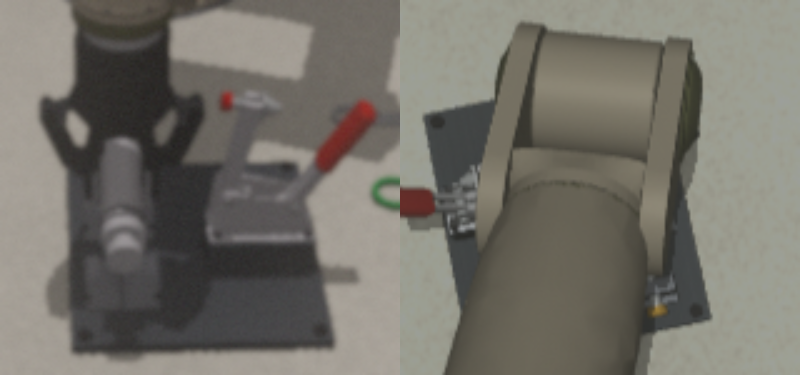

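The picture shows the held plunger aligned above the V-blocks, with the head's centre at crop (123,250), about (359,250) in full. The clamp is still open and the gripper is clear of it.

```bash
python3 -c "
from h import *
for g in(-6,0,6):
  p=(530.7,57.8,.198);print(g,[np.round(proj('scene',(*loc(k-g,0,p),107.5)),1).tolist() for k in(92,-70)])
print('V apex',proj('scene',(*loc(58,0),29.5)), 'V axis 130',proj('scene',(*loc(100,0),107)))
m=[r for r in trace('scene','plunger')][0];M=m['mask'];
for v in range(204,262,6):
  c=np.where(M[v])[0];print(v,c.min() if len(c) else None,c.max() if len(c) else None)
"
```

```text
-6 [[360.0, 254.3], [357.4, 204.3]]
0 [[359.9, 252.3], [357.3, 202.6]]
6 [[359.8, 250.3], [357.2, 201.0]]
V apex [359.20559443 264.96709644] V axis 130 [360.25427668 250.70559346]
204 214 233
210 220 225
216 None None
222 None None
228 None None
234 None None
240 None None
246 None None
252 None None
258 None None
```

{"op": "step_arm", "data": {"commands": "0.38 0.1 0 1 0 0 0;0.38 0.25 -0.05 2 0 0 0;0.38 0.25 -0.05 3 0 0 0;0.38 0.25 -0.05 3.8 0 0 0;0.38 0.25 -0.05 4.3 0 0 0;0.38 0.25 -0.05 4.7 0 0 0;0.38 0.25 -0.05 4.7 0 0 0"}}

```text
time_s: 7.73
eef_pos: [533.5, 59.4, 58.3]
ee_rot: [-0.0, 0.995, 0.1, -0.001]
force: [-0.8, -0.1, -3.8]
grip_width: 0.404
grip_force: 46.0
```

{"op": "step_arm", "data": {"commands": "0.38 0 0 0.15 0 0 0;0.38 0 0 0.3 0 0 0;0.38 0 0 0.4 0 0 0;0.38 0 0 0.45 0 0 0;0.38 0 0 0.45 0 0 0"}}

```text
time_s: 8.15
eef_pos: [533.9, 59.4, 54.8]
ee_rot: [0.0, 0.995, 0.1, 0.0]
force: [-1.1, -0.3, -4.0]
grip_width: 0.403
grip_force: 46.0
```

{"op": "step_arm", "data": {"commands": "0.38 0 0 0.05 0 0 0;0.38 0 0 0.1 0 0 0;0.38 0 0 0.15 0 0 0;0.38 0 0 0.15 0 0 0"}}

```text
time_s: 8.48
eef_pos: [534.0, 59.3, 53.4]
ee_rot: [0.0, 0.995, 0.1, 0.0]
force: [-0.2, -0.2, -2.1]
grip_width: 0.408
grip_force: 46.1
```

{"op": "step_arm", "data": {"commands": "0.38 0 0 0.04 0 0 0;0.38 0 0 0.08 0 0 0;0.38 0 0 0.08 0 0 0;0.38 0 0 0.08 0 0 0"}}

```text
time_s: 8.82
eef_pos: [534.3, 59.0, 52.9]
ee_rot: [0.0, 0.995, 0.1, 0.001]
force: [0.8, -4.6, 2.0]
grip_width: 0.404
grip_force: 46.5
```

{"op": "step_arm", "data": {"commands": "0.38 0 0.05 0 0 0 0;0.38 0 0.1 0.03 0 0 0;0.38 0 0.1 0.06 0 0 0;0.38 0 0.1 0.06 0 0 0"}}

```text
time_s: 9.15
eef_pos: [534.3, 58.7, 52.6]
ee_rot: [-0.0, 0.995, 0.1, 0.0]
force: [-2.7, -1.2, 8.2]
grip_width: 0.406
grip_force: 47.1
```

{"op": "step_arm", "data": {"commands": "0.38 0 0 -0.06 0 0 0;0.38 0 0 -0.06 0 0 0;0.42 0 0 -0.06 0 0 0;0.44 0 0 -0.06 0 0 0;0.46 0 0 -0.06 0 0 0;0.5 0 0 -0.06 0 0 0;0.6 0 0 -0.06 0 0 0;0.7 0 0 -0.06 0 0 0;0.8 0 0 -0.06 0 0 0", "newtons": 25}}

```text
time_s: 9.9
eef_pos: [534.1, 58.4, 52.5]
ee_rot: [-0.0, 0.995, 0.1, -0.0]
force: [-0.2, -0.4, -0.5]
grip_width: 0.796
grip_force: 0.0
```

{"op": "step_arm", "data": {"commands": "0.8 0 0 -2 0 0 0;0.8 0 0 -5 0 0 0;0.8 0 0 -9 0 0 0;0.5 4 0 -9 0 0 0;0.2 8 0 -9 0 0 0;0 12.3 0 -9 0 0 0;0 12.3 0 -9 0 0 0;0 12.3 0 -9 0 0 0;0 12.3 0 -9 0 0 0"}}

```text
time_s: 10.65
eef_pos: [653.9, 82.8, 141.8]
ee_rot: [-0.0, 0.995, 0.1, -0.001]
force: [-0.3, 0.3, -0.5]
grip_width: -0.001
grip_force: 0.0
```

```bash
python3 -c "
from h import *
s=sense();print(s['eef_pos'],s['force'],s['grip_width'])
a=save('scene','s4');b=save('top','t4')
m=np.hstack([cv2.resize(a[150:300,310:470],None,fx=2.5,fy=2.5),cv2.resize(b[150:300,200:360],None,fx=2.5,fy=2.5)])
cv2.imwrite('pics/c4.png',m[:,:,::-1])
for X in(10,14,18): print(X,[np.round((proj('scene',(*loc(X+k,0),55))-[310,150])*2.5).tolist() for k in(92,-70)],[np.round((proj('top',(*loc(X+k,0),55))-[200,150])*2.5+[400,0]).tolist() for k in(92,-70)])
"
```

```text
[653.8963505   82.84481977 141.83802883] [-0.27548095  0.25163247 -0.54679422] -0.0010849824471889757
10 [[125.0, 301.0], [119.0, 176.0]] [[607.0, 63.0], [643.0, 240.0]]
14 [[125.0, 305.0], [119.0, 179.0]] [[607.0, 59.0], [642.0, 236.0]]
18 [[125.0, 308.0], [119.0, 182.0]] [[606.0, 55.0], [641.0, 231.0]]
```

View pics/c4.png

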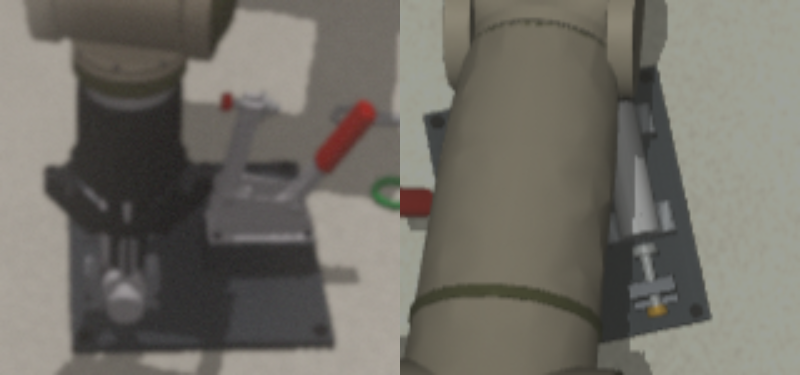

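The plunger is bedded in the Vs: head at crop (125,300), plain end at top-crop (638,238), about 5 mm short of the screw head at (645,247). Next I lower the closed fingertips beyond the head.

{"op": "step_arm", "data": {"commands": "0 0 0 3 0 0 0;0 0 0 6 0 0 0;0 0 0 8 0 0 0;0 0 0 8.2 0 0 0;0 0 0 8.2 0 0 0;0 -0.5 0 8.2 0 0 0;0 -0.9 0 8.2 0 0 0;0 -1.2 0 8.2 0 0 0;0 -1.2 0 8.2 0 0 0;0 -1.2 0 8.2 0 0 0"}}

```text
time_s: 11.58
eef_pos: [643.0, 80.4, 61.3]
ee_rot: [0.0, 0.995, 0.1, 0.001]
force: [-0.2, -0.0, 0.2]
grip_width: -0.001
grip_force: 0.0
```

```bash
python3 -c "
from h import *
s=sense();p=s['eef_pos'];d=p[:2]-V[:2];c,q=np.cos(V[2]),np.sin(V[2]);print(p,s['force'],c*d[0]+q*d[1],-q*d[0]+c*d[1])"
```

```text
[643.00535306  80.40845667  61.31993394] [-0.20000003 -0.02333099  0.21830556] 127.85458221862947 -0.7564444255544487
```

{"op": "step_arm", "data": {"commands": "0 -0.1 0 0 0 0 0;0 -0.2 0 0 0 0 0;0 -0.3 0 0 0 0 0;0 -0.4 0 0 0 0 0;0 -0.5 0 0 0 0 0;0 -0.6 0 0 0 0 0;0 -0.6 0 0 0 0 0"}}

```text
time_s: 12.17
eef_pos: [637.0, 79.2, 60.5]
ee_rot: [-0.0, 0.995, 0.1, 0.0]
force: [1.4, -0.9, -0.9]
grip_width: 0.002
grip_force: 0.1
```

{"op": "step_arm", "data": {"commands": "0 -0.05 0 0 0 0 0;0 -0.1 0 0 0 0 0;0 -0.15 0 0 0 0 0;0 -0.2 0 0 0 0 0;0 -0.2 0 0 0 0 0"}}

```text
time_s: 12.58
eef_pos: [635.0, 78.8, 60.5]
ee_rot: [0.0, 0.995, 0.1, -0.0]
force: [1.0, 0.3, 0.5]
grip_width: -0.0
grip_force: 0.4
```

{"op": "step_arm", "data": {"commands": "0 -0.05 0 0 0 0 0;0 -0.1 0 0 0 0 0;0 -0.15 0 0 0 0 0;0 -0.2 0 0 0 0 0;0 -0.2 0 0 0 0 0"}}

```text
time_s: 13.0
eef_pos: [633.0, 78.4, 60.5]
ee_rot: [0.0, 0.995, 0.1, -0.0]
force: [1.0, 0.7, -0.5]
grip_width: -0.003
grip_force: 0.4
```

{"op": "step_arm", "data": {"commands": "0 -0.04 0 0 0 0 0;0 -0.08 0 0 0 0 0;0 -0.12 0 0 0 0 0;0 -0.16 0 0 0 0 0;0 -0.16 0 0 0 0 0"}}

```text
time_s: 13.42
eef_pos: [631.5, 78.1, 60.5]
ee_rot: [0.0, 0.995, 0.1, -0.0]
force: [1.2, -0.3, 0.1]
grip_width: 0.003
grip_force: 0.5
```

{"op": "step_arm", "data": {"commands": "0 -0.05 0 0 0 0 0;0 -0.1 0 0 0 0 0;0 -0.15 0 0 0 0 0;0 -0.2 0 0 0 0 0;0 -0.2 0 0 0 0 0"}}

```text
time_s: 13.83
eef_pos: [629.5, 77.7, 60.5]
ee_rot: [0.0, 0.995, 0.1, -0.0]
force: [1.0, -0.7, 0.1]
grip_width: -0.001
grip_force: 0.4
```

{"op": "step_arm", "data": {"commands": "0 -0.04 0 0 0 0 0;0 -0.08 0 0 0 0 0;0 -0.12 0 0 0 0 0;0 -0.16 0 0 0 0 0;0 -0.16 0 0 0 0 0"}}

```text
time_s: 14.25
eef_pos: [627.9, 77.4, 60.5]
ee_rot: [0.0, 0.995, 0.1, -0.0]
force: [2.3, 0.3, -0.6]
grip_width: -0.001
grip_force: 0.6
```

{"op": "step_arm", "data": {"commands": "0 -0.04 0 0 0 0 0;0 -0.08 0 0 0 0 0;0 -0.12 0 0 0 0 0;0 -0.16 0 0 0 0 0;0 -0.16 0 0 0 0 0"}}

```text
time_s: 14.67
eef_pos: [627.9, 77.3, 61.2]
ee_rot: [0.0, 0.995, 0.1, 0.002]
force: [8.9, 1.7, -2.7]
grip_width: 0.001
grip_force: 4.5
```

{"op": "step_arm", "data": {"commands": "0 -0.03 0 0 0 0 0;0 -0.06 0 0 0 0 0;0 -0.09 0 0 0 0 0;0 -0.12 0 0 0 0 0;0 -0.12 0 0 0 0 0"}}

```text
time_s: 15.08
eef_pos: [627.9, 77.1, 61.7]
ee_rot: [0.0, 0.995, 0.1, 0.004]
force: [13.6, 2.0, -1.5]
grip_width: -0.005
grip_force: 6.9
```

{"op": "step_arm", "data": {"commands": "0 0 0 0 0 0 0;0 0 0 0 0 0 0;0 0 0 0 0 0 0;0 0 0 0 0 0 0;0 0 0 0 0 0 0"}}

```text
time_s: 15.5
eef_pos: [627.9, 77.1, 61.8]
ee_rot: [0.0, 0.995, 0.1, 0.004]
force: [13.3, 3.3, -2.6]
grip_width: -0.0
grip_force: 6.9
```

{"op": "step_arm", "data": {"commands": "0 0.02 0 0 0 0 0;0 0.02 0 0 0 0 0;0 0.02 0 0 0 0 0;0 0.02 0 0 0 0 0;0 0.02 0 0 0 0 0;0 0.02 0 0 0 0 0;0 0.02 0 0 0 0 0;0 0.02 0 0 0 0 0"}}

```text
time_s: 16.17
eef_pos: [627.8, 77.2, 61.6]
ee_rot: [0.0, 0.995, 0.1, 0.004]
force: [13.2, 1.8, -1.4]
grip_width: -0.001
grip_force: 6.5
```

{"op": "step_arm", "data": {"commands": "0 0.03 0 0 0 0 0;0 0.05 0 0 0 0 0;0 0.05 0 0 0 0 0;0 0.05 0 0 0 0 0;0 0.05 0 0 0 0 0;0 0.05 0 0 0 0 0;0 0.05 0 0 0 0 0;0 0.05 0 0 0 0 0;0 0.05 0 0 0 0 0;0 0.05 0 0 0 0 0"}}

```text
time_s: 17.0
eef_pos: [627.9, 77.3, 61.4]
ee_rot: [0.0, 0.995, 0.1, 0.003]
force: [10.7, 1.4, -2.3]
grip_width: 0.002
grip_force: 5.5
```

{"op": "step_arm", "data": {"commands": "0 0.2 0 0 0 0 0;0 0.6 0 0 0 0 0;0 1.5 0 0 0 0 0;0 3 0 0 0 0 0;0 3 0 -4 0 0 0;0 3 0 -8 0 0 0;0 3 0 -12 0 0 0;0 3 0 -16 0 0 0;0 3 0 -18 0 0 0;0 3 0 -18 0 0 0;0 3 0 -18 0 0 0"}}

```text
time_s: 17.92
eef_pos: [655.3, 83.1, 240.9]
ee_rot: [0.0, 0.995, 0.1, 0.0]
force: [-0.7, -0.2, -1.1]
grip_width: -0.0
grip_force: 0.0
```

```bash
python3 -c "
from h import *
s=sense();print(s['eef_pos'],s['force'],s['joints'])
go(*loc(0,171),240,.198);go(*loc(0,171),190,.198)
save('scene','s5')
for X in(5,12): print(X,np.round(proj('scene',(*loc(X+92,0),55)),1))
print([(round(r['score'],2),np.round(r['rect']).tolist()) for r in search_frame('scene','plunger')],[(round(r['score'],2),np.round(r['rect']).tolist()) for r in search_frame('scene','clamp_handle')])
print([(round(r['score'],2),np.round(r['xy']).tolist()) for r in spot_point('scene','plunger_head')],proj('scene',(*loc(0,188),153)))
"
```

```text
[655.33037306  83.06018518 240.90468822] [-0.72876554 -0.20172595 -1.14054857] [-5.09071105e-02  6.29016177e-01  1.03796129e+00 -3.58353564e-06
  1.47415050e+00  1.32005043e+00]
shift cm [-14.01 -17.18   0.08] turn [ 0.    -0.     0.002]
shift cm [-14.02 -17.18   5.08] turn [ 0.    -0.     0.002]
5 [360.  268.9]
12 [360.1 271.2]
[(0.8, [357.0, 245.0, 21.0, 57.0])] [(0.75, [444.0, 212.0, 34.0, 36.0])]
[(0.92, [360.0, 269.0]), (0.65, [218.0, 204.0]), (0.33, [182.0, 319.0])] [450.53470767 200.12942605]
```

{"op": "step_arm", "data": {"commands": "0 -3 -3.5 0 0 0 0;0 -5.5 -6.7 0 0 0 0;0 -8 -10 0 0 0 0;0 -10.5 -13 0 0 0 0;0 -13 -16 0 0 0 0;0 -14 -17.2 0 0 0 0;0 -14 -17.2 0 0 0 0;0 -14 -17.2 1.5 0 0 0;0 -14 -17.2 3 0 0 0;0 -14 -17.2 3 0 0 0;0 -14 -17.2 3 0 0 0"}}

```text
time_s: 19.03
eef_pos: [484.5, 223.1, 209.8]
ee_rot: [0.0, 0.995, 0.099, -0.001]
force: [0.0, -0.5, -0.2]
grip_width: -0.002
grip_force: 0.0
```

```bash
python3 -c "
from h import *
s=sense();p=s['eef_pos'];d=p[:2]-V[:2];c,q=np.cos(V[2]),np.sin(V[2]);L=lambda d:np.round([c*d[0]+q*d[1],-q*d[0]+c*d[1]],1);print(p,s['force'],s['joints'][5],L(d))
print('grip from top',L(atz('top',(200.4,230.5),146)[:2]-V[:2]))
a=save('scene','s6');cv2.imwrite('pics/c6.png',cv2.resize(a[120:290,340:500],None,fx=3.4,fy=3.4)[:,:,::-1])
"
```

```text
[484.48444792 223.05391248 209.8195366 ] [ 0.0499857  -0.54941678 -0.21852163] 1.5836926094489292 [  0.5 170.3]
grip from top [  1.  185.1]
```

View pics/c6.png

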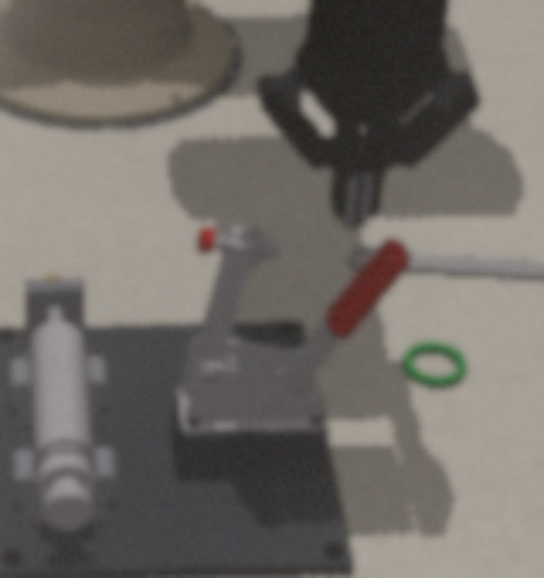

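The closed fingertips sit just above the red grip, with tips at crop (358,215) and the grip from (335,325) to (397,250). The plunger still lies bedded at (65,430).

{"op": "step_arm", "data": {"commands": "0 0 0 1 0 0 0;0 0 0 2 0 0 0;0 0 0 2.6 0 0 0;0 0 0 3 0 0 0;0 0 0 3.4 0 0 0;0 0 0 3.7 0 0 0;0 0 0 3.7 0 0 0"}}

```text
time_s: 19.67
eef_pos: [483.8, 223.8, 173.0]
ee_rot: [0.0, 0.995, 0.1, -0.0]
force: [0.5, 0.3, -0.5]
grip_width: 0.003
grip_force: 0.0
```

{"op": "step_arm", "data": {"commands": "0 0 0 0.16 0 0 0;0 -0.35 0.35 0.35 0 0 0;0 -0 -0.6 0.45 0 0 0;0 0 -0.85 0.6 0 0 0;0 0 -1.1 0.74 0 0 0;0 0 -1.1 0.74 0 0 0"}}

```text
time_s: 20.17
eef_pos: [481.6, 234.9, 165.9]
ee_rot: [-0.0, 0.995, 0.1, -0.0]
force: [-0.5, 0.2, 0.2]
grip_width: -0.001
grip_force: 0.0
```

{"op": "step_arm", "data": {"commands": "0 0 -0.2 0.25 0 0 0;0 0 -0.4 0.5 0 0 0;0 0 -0.6 0.7 0 0 0;0 0 -0.6 0.7 0 0 0"}}

```text
time_s: 20.5
eef_pos: [480.3, 240.7, 158.6]
ee_rot: [-0.0, 0.995, 0.1, -0.0]
force: [0.0, -0.9, 0.7]
grip_width: -0.001
grip_force: 0.0
```

```bash
cat > ha.py <<'E'
from h import *
def red(a):
    h=cv2.cvtColor(a[150:300,410:500],cv2.COLOR_RGB2HSV); m=((h[...,0]<8)|(h[...,0]>172))&(h[...,1]>120)&(h[...,2]>60)
    v,u=np.where(m); return len(u),np.c_[u+410,v+150]
a=save("scene","h%d"%int(sense()["time_s"]*100))
n,p=red(a); print(n,p.mean(0),p.min(0),p.max(0))
for ph in(1.05,.9,.8,.7,.5,.3,.1,0): print(ph,[np.round(proj("scene",(*loc(0,146+s*np.cos(ph)),81+s*np.sin(ph)))).tolist() for s in(40,75,110)])
E
python3 ha.py; python3 -c "
from h import *
from ha import red
print(red(cv2.imread('pics/s6.png')[:,:,::-1])[0]) if 0 else None
s=sense();print(s['force'],s['eef_pos'])"
```

```text
243 [454.51028807 209.04526749] [441 198] [468 220]
1.05 [[438.0, 215.0], [448.0, 203.0], [458.0, 191.0]]
0.9 [[440.0, 216.0], [452.0, 205.0], [464.0, 194.0]]
0.8 [[442.0, 217.0], [455.0, 207.0], [468.0, 197.0]]
0.7 [[443.0, 218.0], [457.0, 209.0], [471.0, 200.0]]
0.5 [[445.0, 220.0], [460.0, 214.0], [476.0, 207.0]]
0.3 [[446.0, 223.0], [462.0, 219.0], [479.0, 215.0]]
0.1 [[446.0, 226.0], [463.0, 224.0], [480.0, 223.0]]
0 [[446.0, 227.0], [463.0, 227.0], [479.0, 227.0]]
238 [454.33613445 209.1092437 ] [441 198] [468 220]
1.05 [[438.0, 215.0], [448.0, 203.0], [458.0, 191.0]]
0.9 [[440.0, 216.0], [452.0, 205.0], [464.0, 194.0]]
0.8 [[442.0, 217.0], [455.0, 207.0], [468.0, 197.0]]
0.7 [[443.0, 218.0], [457.0, 209.0], [471.0, 200.0]]
0.5 [[445.0, 220.0], [460.0, 214.0], [476.0, 207.0]]
0.3 [[446.0, 223.0], [462.0, 219.0], [479.0, 215.0]]
0.1 [[446.0, 226.0], [463.0, 224.0], [480.0, 223.0]]
0 [[446.0, 227.0], [463.0, 227.0], [479.0, 227.0]]
[-0.36024818  0.5388154   1.14094893] [480.38464193 240.49016923 158.74276664]
```

{"op": "step_arm", "data": {"commands": "0 0 -0.5 0.3 0 0 0;0 0 -1 0.6 0 0 0;0 0 -1.4 0.9 0 0 0;0 0 -1.7 1.2 0 0 0;0 0 -1.95 1.55 0 0 0;0 0 -2.2 1.9 0 0 0;0 0 -2.5 2.2 0 0 0;0 0 -2.5 2.2 0 0 0"}}

```text
time_s: 21.27
eef_pos: [475.2, 265.4, 136.3]
ee_rot: [-0.0, 0.995, 0.1, -0.001]
force: [-0.3, 0.4, -0.7]
grip_width: 0.004
grip_force: 0.0
```

{"op": "step_arm", "data": {"commands": "0 0 -0.2 0.35 0 0 0;0 0 -0.4 0.7 0 0 0;0 0 -0.6 1.1 0 0 0;0 0 -0.75 1.4 0 0 0;0 0 -0.85 1.6 0 0 0;0 0 -0.85 1.6 0 0 0"}}

```text
time_s: 21.77
eef_pos: [473.9, 273.3, 120.8]
ee_rot: [0.0, 0.995, 0.1, -0.0]
force: [-0.0, -0.5, -0.1]
grip_width: -0.002
grip_force: 0.0
```

```bash
python3 ha.py|head -1; python3 -c "
from h import *
s=sense();print(s['force'],s['eef_pos'])"
```

```text
243 [462.03703704 223.69958848] [447 218] [477 229]
[-0.17442875  0.51210308 -0.29152047] [473.915178   273.33310166 120.93368208]
```

{"op": "step_arm", "data": {"commands": "0 0 -0.15 0.3 0 0 0;0 0 -0.25 0.6 0 0 0;0 0 -0.3 0.8 0 0 0;0 0 -0.35 1 0 0 0;0 0 -0.35 1.15 0 0 0;0 0 -0.35 1.15 0 0 0"}}

```text
time_s: 22.32
eef_pos: [473.1, 276.9, 109.1]
ee_rot: [-0.0, 0.995, 0.1, -0.0]
force: [-0.5, 0.0, 0.3]
grip_width: 0.0
grip_force: 0.1
```

{"op": "step_arm", "data": {"commands": "0 0 -0.05 0.12 0 0 0;0 0 -0.05 0.25 0 0 0;0 0 -0.05 0.35 0 0 0;0 0 -0.05 0.42 0 0 0;0 0 -0.05 0.42 0 0 0"}}

```text
time_s: 22.73
eef_pos: [472.9, 277.3, 105.7]
ee_rot: [-0.0, 0.995, 0.1, -0.0]
force: [-2.5, 0.3, 5.0]
grip_width: 0.001
grip_force: 2.4
```

{"op": "step_arm", "data": {"commands": "0 0 0 0.06 0 0 0;0 0 0 0.12 0 0 0;0 0 0 0.18 0 0 0;0 0 0 0.18 0 0 0;0 0 0 0.18 0 0 0"}}

```text
time_s: 23.15
eef_pos: [473.1, 277.3, 105.5]
ee_rot: [-0.0, 0.995, 0.1, 0.0]
force: [-8.5, -4.0, 19.6]
grip_width: 0.002
grip_force: 9.8
```

```bash
python3 ha.py|head -1; python3 -c "
from h import *
s=sense();print(s['force'],s['eef_pos'])"
```

```text
229 [462.13973799 228.61135371] [448 224] [477 233]
[-8.38410668 -3.91447777 20.44451274] [473.03276672 277.3471921  105.46902989]
```

{"op": "step_arm", "data": {"commands": "0 0 0 -0.2 0 0 0;0 0 0 -1 0 0 0;0 0 0 -4 0 0 0;0 0 0 -8 0 0 0;0 0 0 -12 0 0 0;0 0 -3 -13 0 0 0;0 0 -6 -13 0 0 0;0 0 -6 -13 0 0 0;0 0 -6 -13 0 0 0"}}

```text
time_s: 23.95
eef_pos: [460.7, 336.8, 233.6]
ee_rot: [0.0, 0.995, 0.101, -0.0]
force: [0.4, -0.1, -0.4]
grip_width: -0.003
grip_force: 0.0
```

```bash
python3 ha.py|head -1; python3 -c "
from h import *
s=sense();print(s['force'],s['eef_pos'],s['time_s'])
a=save('scene','s7');b=save('top','t7')
m=np.hstack([cv2.resize(a[170:300,325:485],None,fx=2.5,fy=2.5),cv2.resize(b[165:295,190:350],None,fx=2.5,fy=2.5)])
cv2.imwrite('pics/c7.png',m[:,:,::-1])"
```

```text
266 [462.22556391 227.96992481] [447 223] [477 232]
[ 0.05987156  0.55585834 -0.24571907] [461.02899783 335.98727615 233.35914787] 24.0
```

View pics/c7.png

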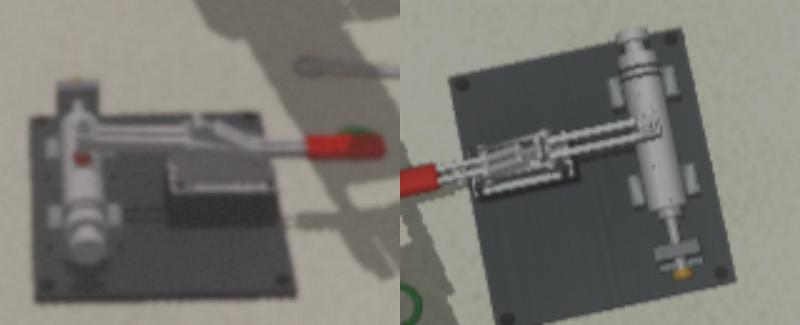

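The handle is level and locked (scene crop (345,147)) and the bar lies across the V with its pad on the plunger. The plain end is against the stop screw (top crop (668,212)), and the robot is clear.

```bash
python3 -c "
from rig import *
print(finish_job())"
```

```text
the job is handed in; nothing more can be done
None
```

The aluminium plunger is bedded in the V-blocks, snug against the stop after about 1.9 s of light push (11–14 N at the wrist) and clamped with the handle locked level; the job was handed in at about 24 s.

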